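# Load the check balance and draw its gauge arm out to the rider

## Task

Gently set the largest of the three check weights upright in the middle of the balance's sprung pan and let go of it. Then press the lock button on the rail fully down to release the telescoping gauge arm, and pull the arm out by its grip post, against its return spring, until its pointer lines up with the brass rider clip on the scale. Finish while still holding the arm at that mark; do not shift the rider or disturb the other things on the bench.

Things in the scene. Friction and masses are not known exactly. Their poses are not given: they have to be found in the camera images.
- gauge_balance: The balance, screwed to the bench: dark base plate 130 (x) x 450 (y) x 15 mm, carrying a white rail block 66 (x) x 260 (y) mm, y from -220 to +40 mm, its top 140 mm above the bench, and beyond the block's +y end the sprung pan, centre at x 0, y +155 mm. Origin: centre of the base's underside on the bench; +y runs along the rail towards the pan and is the way the arm pulls out.
- pan_center (a point): Centre of the upper face of the round steel pan, 100 mm diameter, 4 mm thick, flat, without a rim; 50 mm above the bench when empty. It sinks with the load.
- pan (a joint): How far the pan has sunk, m: 0 empty, stop at 0.014. Spring about 600 N/m with 1.2 N preload; the large weight sinks it about 6 to 8 mm.
- weight_large: Largest steel check weight, 0.5 kg, loose, upright: body 50 mm diameter, 32 mm high; on it a stem of 7 mm diameter, 8 mm high, and a round knob of 18 mm diameter, 14 mm high; 54 mm in all. Origin: centre of its underside, z up.
- weight_medium: Medium steel check weight, 0.2 kg, not used: same shape, body 38 mm diameter, 46 mm high in all. Origin: centre of its underside.
- weight_small: Small steel check weight, 0.1 kg, not used: same shape, body 30 mm diameter, 40 mm high in all. Origin: centre of its underside.
- button_top (a point): Centre of the top of the round black lock button, 24 mm diameter, on top of the rail block near the end away from the pan (63 mm from the grip post when the arm is in). It stands 12 mm above the block's top.
- lock_button (a joint): Travel of the lock button, m: 0 up (arm locked), 0.008 fully down. It needs about 3 N and stays down where it is left; the arm is free once it is more than 0.006 down.
- grip_post (a point): Middle of the arm's black grip post, 16 (balance x) x 18 (balance y) x 42 mm high, from 146 to 188 mm above the bench. It stands on a steel carriage 30 x 30 mm, 6 mm thick, which slides on top of the rail block; a 12 mm boom inside the block moves with it and comes out over the pan, its lowest point at 106 mm; with the arm in it ends at balance y +57 mm.
- gauge_arm (a joint): How far the arm is pulled out, m: 0 fully in, up to 0.135, along the balance's +y. A return spring of 3 to 5 N draws it back in when it is let go.
- pointer_tip (a point): Tip of the arm's thin black pointer on the scale (-x) side of the carriage, 142 mm above the bench, 24 mm to the balance's -x side of the rail's centre line and level with the post's middle along y.
- rider_mark (a point): The black centre line of the brass rider clip, at its inner edge and top, 145 mm above the bench. The clip (12 x 14 mm, 5 mm high) is stiffly clamped on the scale edge of the rail block (-x side), 37 to 25 mm from the rail's centre line, so the pointer passes up to its inner edge. Axes as the balance. The scale has a line every 10 mm, every fifth longer.
- beaker: White plastic beaker, 68 mm diameter, 85 mm high, not used. Origin: centre of its underside.
- tube_rack: Blue tube rack, 80 (x) x 200 (y) mm, 76 mm high with tubes, not used. Origin: centre of its underside.
Mind the look-alikes: they are no part of the job. What is shaped like the weight_large but orange or pink is not meant.

How it is judged:
On the way, in this order (a step that is already met when the one before it is completed fails the run):
1. the large weight stands centred on the sunk pan, let go (horizontal distance between weight_large and pan_center below 0.012 m and angle between weight_large's own z axis and vertical below 0.1 rad and value of joint pan above 0.005 m and contact force between weight_large and the fingers below 0.05 N and contact force between weight_large and pan above 2 N and linear speed of weight_large below 0.03 m/s), for 0.3 s.
2. the lock button is fully down (value of joint lock_button above 0.0062 m), for 0.1 s.
3. the arm is drawn out and held with its pointer at the rider (y of pointer_tip in the frame of rider_mark between -0.005 and 0.005 m and velocity of joint gauge_arm between -0.01 and 0.01 m/s and contact force between the fingers and gauge_arm above 2 N), for 0.3 s.
At the end, for the whole second after the job is handed in: The fingers still hold the gauge arm (at least 2 N), at rest with its pointer within 5 mm (half a division) of the rider's line, and the large weight stands free and upright on the sunk pan, its centre within 12 mm of the pan's (all of step 1 and all of step 3); the arm keeps its last pose, push and grip.
It fails at once if the rider is shifted by more than 4 mm (distance of rider_mark from where it was at the start of the episode above 0.004 m).
It fails at once if the large weight is dropped (moves faster than 0.5 m/s out of the fingers) (linear speed of weight_large above 0.5 m/s and contact force between weight_large and the fingers below 0.05 N).
It fails at once if one of the other things (smaller weights, beaker, tube rack) is moved by more than 20 mm (distance of any of weight_medium, weight_small, beaker, tube_rack from where it was at the start of the episode above 0.02 m).
It also fails if it takes over 67 s, if anything falls off the work surface, if the arm or the gripper's body presses on something with over 40 N, if the wrist force passes 120 N, or if a joint passes its speed limit or range.

## Robot

A 7-joint arm with a two-finger parallel gripper is mounted at the origin on the work surface. World frame = base frame: x ahead of the robot, y to its left, z up, the work surface at z = 0. Lengths are in m, angles in rad, forces in N, time in s.
With the tool pointing down it reaches from about 0.4 to 0.85 m from the base axis. Payload 10.4 kg.
Tool frame: the origin (TCP) lies on the centre line of the jaws, within the pads' length; the fingertips stand 8 mm ahead of it and the grasp point (between the pads) lies 11 mm behind it (r.nose_length is the distance from the TCP to the fingertips, in m); z points along the fingers, y is the direction in which the jaws open and shut (so a half turn about z gives the same grasp; the last joint's range is limited). The gripper opens to 87 mm and grips with 3 to 60 N. Pads are 19 mm wide; open, the fingers measure 117 mm over their backs; the gripper's body (75 mm by 190 mm) begins 51 mm behind the grasp point.
Start: joints at [-1.294, 0.332, -0.065, 1.46, 0.022, 1.35, -0.088], TCP at [0.185, 0.597, 0.231] pointing down, gripper open.
Joint ranges: [-2.6, 2.6], [-0.5, 2.12], [-1.47, 1.34], [0.16, 2.42], [-1.27, 4.41], [0.06, 2.06], [-2.6, 2.6]. Speed limits (rad/s): [2.22, 2.22, 2.79, 2.79, 3.14, 3.14, 3.14].

## Interface

Orientations are given as a unit quaternion [x, y, z, w].
In Python, from bench import r, imaging, job gives the robot as it stands. The module is installed in compiled form; this text tells all that it offers.
- The arm moves only by the tool servo_tool, never from a script. Its argument "deltas" is text: rows parted by semicolons, each of 7 numbers parted by spaces: the shift along the world's x, y, z in units of 40 mm (1.0 is 40 mm), then the turn, a rotation vector about the world's x, y, z in units of 8 degrees (1.0 is 8 degrees), then the closure, from 0 (fully open) to 1 (shut). In form: x y z rx ry rz hand; .... A call has 1 to 5 rows; each row shifts and turns the commanded pose from where the row before left it; what a row does not reach is not made up. A row lasts 1/8 s, in which the tool goes at most 62.5 mm and 10.7 degrees, less where a joint would pass 70% of its speed; a pose out of reach is approached as far as the arm can. A call is refused whole if a number of a shift passes 1 or a number of a turn 1, either way. A call with a gripper value outside its range is refused whole. The fingers move at their own pace and stop on an object; "newtons" is the grip in N (left out, the last holds). Time passes only in rows, so rows that do not move let the fingers close. It gives the time, the measured TCP pose, the force and the opening at its end, in the units of the state.
- r.read_state(): the state, without advancing time (a new reading comes with each control period).
- imaging.camera(name): name is "scene" or "side" or "wrist"; returns a dict with "color" (480x640x3 uint8, red, green, blue), "z_map" (480x640 float32, m along the optical axis (not along the pixel's ray), 0 where there is no reading), "camera_matrix" (3x3 intrinsics, pixels), "dist" ([k1, k2, p1, p2, k3] as OpenCV has them; the pictures are not rectified), "R" (3x3) and "t" (3): a world point X has camera coordinates R X + t. Camera axes: x right, y down, z forward; pixel columns grow to the right and rows downward; lengths in m; the calibration is good to about 2 mm. A picture is of the moment at which its call begins.
- job.close_job(): hands the job in, once; it reports no verdict.
The state is a dict: "time": time; "joint_positions": joint angles; "joint_vel": joint speeds; "joint_torque": joint torques, N m; "ee_pos": TCP position; "eef_rot": TCP orientation; "ft_force": force on the tool from outside, world axes, zero at the start; "torque": the same for the moment, N m; "width": finger opening in m.
Only numpy, scipy, OpenCV 4.12 (cv2) and the standard library are available. Lean on these libraries where they do the work, as an engineer would, in place of code of your own. Each camera call takes 0.05 s, during which the arm holds its last target. There are 200 camera calls.

## Working session

There is one attempt and no reset: what is moved stays moved. The work goes in short steps, Python scripts to look and compute and a tool call to move; the robot and the scene stay as the last step left them, time stands still between calls to the robot, and variables do not carry over. Pictures are saved under pics/ and viewed, about 8 in all and at most 12, crops included, and the job is handed in when it is done.

Besides the shell and the picture viewer there is one more tool, called after "Emit:" as name(argument=value, ...) on one line, values as JSON. servo_tool: Moves the arm, as the interface text tells. Its arguments: {"type":"object","properties":{"deltas":{"type":"string"},"newtons":{"type":"number"}},"required":["deltas"]}

```bash
mkdir -p pics
cat > h.py <<'E'
import numpy as np, cv2
from bench import r, imaging, job
def grab(n):
    c=imaging.camera(n); np.savez(f'{n}.npz',**{k:np.asarray(v) for k,v in c.items()}); return c
def load(n): return dict(np.load(f'{n}.npz'))
def ray(c,u,v):
    p=cv2.undistortPoints(np.array([[[u,v]]],float),c['camera_matrix'],c['dist'])[0,0]
    return np.array([p[0],p[1],1.])
def at_z(c,u,v,z):
    d=c['R'].T@ray(c,u,v); o=-c['R'].T@c['t']; return o+d*(z-o[2])/d[2]
def at_depth(c,u,v):
    z=c['z_map'][int(round(v)),int(round(u))]; return c['R'].T@(ray(c,u,v)*z-c['t'])
def proj(c,X):
    return cv2.projectPoints(np.array([X],float),cv2.Rodrigues(c['R'])[0],c['t'],c['camera_matrix'],c['dist'])[0][0,0]
def save(c,f,box=None,s=1):
    im=c['color'][...,::-1]
    if box: x0,y0,x1,y1=box; im=im[y0:y1,x0:x1]
    cv2.imwrite('pics/'+f,cv2.resize(im,None,fx=s,fy=s,interpolation=cv2.INTER_CUBIC))
E
python3 - <<'E'
from h import *
a=grab('scene');b=grab('side')
save(a,'scene1.png');save(b,'side1.png')
for c in(a,b): print(-c['R'].T@c['t'], c['R'][2])
print(r.read_state())
E
```

```text
[1.03315709 0.85521036 0.859007  ] [-0.39141459 -0.71190258 -0.58308604]
[ 0.10514266 -0.62572015  0.90021286] [ 0.38649614  0.55078546 -0.7397676 ]
{'time': 0.1, 'joint_positions': array([-1.29360996,  0.33279926, -0.06467297,  1.46082428,  0.02158833,
        1.34988751, -0.0884739 ]), 'joint_vel': array([ 3.24041151e-04, -3.36740876e-03,  2.03600298e-04, -2.60993249e-03,
       -8.02606571e-04, -5.86803837e-05,  1.09060874e-03]), 'joint_torque': array([ 1.09891880e-03, -6.24535418e+01,  2.45084701e-02, -3.90725541e+01,
       -6.14691409e-02,  3.62970075e-02,  2.53668634e-05]), 'ee_pos': array([0.18449227, 0.59681701, 0.22985507]), 'eef_rot': array([ 1.49324330e-01,  9.88788082e-01, -6.08301631e-04, -6.59727748e-05]), 'ft_force': array([ 0.1613735 , -0.51018434, -0.16932973]), 'torque': array([0.00966958, 0.02188489, 0.06934246]), 'width': 0.08702394893452767}
```

View pics/scene1.png

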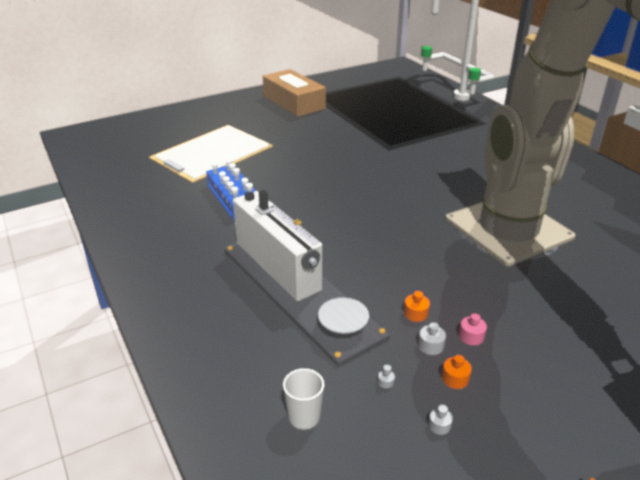

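View pics/side1.png

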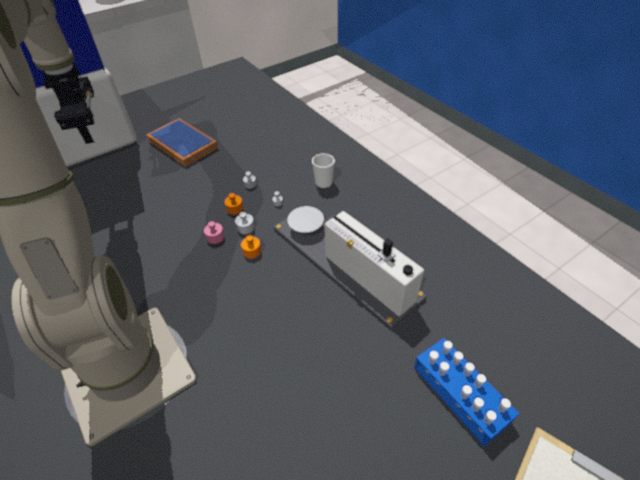

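The scene view shows three steel weights: (432,338), (441,420) and (387,377). The look-alikes are orange at (417,306) and (457,371), and pink at (473,328). The steel one at (432,338) looks largest, so I'll confirm it in an enlarged crop and by measuring.

Run:
```python
from h import *
a=load('scene');b=load('side')
A=a['color'][280:440,280:500];B=b['color'][150:320,190:440]
A=cv2.resize(A,(800,582),interpolation=cv2.INTER_CUBIC);B=cv2.resize(B,(800,544),interpolation=cv2.INTER_CUBIC)
cv2.imwrite('pics/cA.png',A[...,::-1]);cv2.imwrite('pics/cB.png',B[...,::-1])
for n,c,u,v in [('L knob',a,433,328),('L side',b,243,217),('M knob',a,441,411),('S',a,387,370),('pan',a,343,316),('pan',b,305,219),('post',a,263,194),('post',b,388,241),('btn',a,249,195),('btn',b,408,269)]:
    print(n,u,v,at_depth(c,u,v).round(4))
```

```text
L knob 433 328 [0.4301 0.2329 0.0558]
L side 243 217 [0.4227 0.2197 0.0512]
M knob 441 411 [0.5365 0.3917 0.0484]
S 387 370 [0.5577 0.2658 0.0396]
pan 343 316 [0.5599 0.1164 0.0521]
pan 305 219 [0.5558 0.109  0.051 ]
post 263 194 [ 0.5898 -0.1703  0.1885]
post 388 241 [ 0.5893 -0.1771  0.1886]
btn 249 195 [ 0.5966 -0.2338  0.1546]
btn 408 269 [ 0.5931 -0.2426  0.1529]
```

View pics/cA.png

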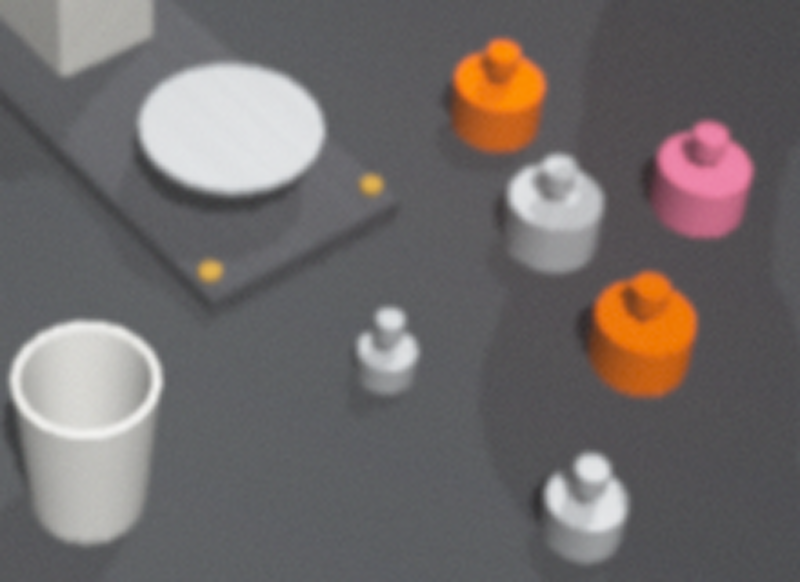

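View pics/cB.png

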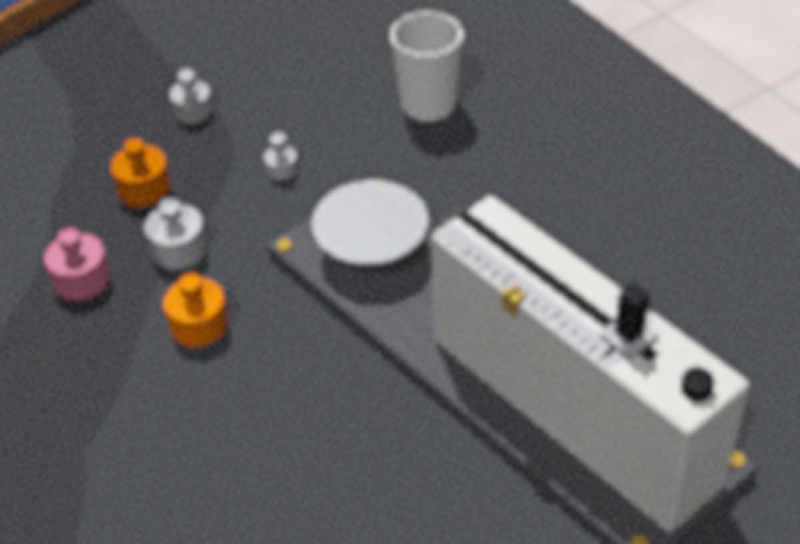

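Largest confirmed: the steel one at scene (432,338), with a body about 96 crop px wide against 82 and 62 for the others. The rider is at side (350,243). Next I'll measure precisely using the depth clusters.

Run:
```python
from h import *
from scipy.optimize import least_squares
def cloud(c):
    v,u=np.mgrid[0:480,0:640]; p=cv2.undistortPoints(np.stack([u,v],-1).reshape(-1,1,2).astype(float),c['camera_matrix'],c['dist'])[:,0]
    z=c['z_map'].reshape(-1,1); P=np.hstack([p,np.ones((len(p),1))])*z-c['t']
    return P@c['R'],z[:,0]>0,c['color'].reshape(-1,3).astype(int)
for n in('scene','side'):
    P,ok,col=cloud(load(n))
    def sel(cx,cy,rad,z0,z1): return P[ok&(np.hypot(P[:,0]-cx,P[:,1]-cy)<rad)&(P[:,2]>z0)&(P[:,2]<z1)]
    print(n)
    for nm,cx,cy,rad,z0,z1 in [('pan',.558,.113,.08,.045,.056),('Lbody',.425,.226,.035,.026,.036),('Lknob',.425,.226,.035,.046,.06),('M',.5365,.39,.03,.035,.055),('S',.557,.266,.03,.03,.05),('post',.59,-.174,.02,.183,.193),('btn',.595,-.238,.018,.148,.16),('railtop',.57,-.1,.25,.137,.143),('beaker',.66,.25,.1,.08,.09)]:
        q=sel(cx,cy,rad,z0,z1)
        if len(q)==0: print(nm,'none');continue
        (a,b),w,an=cv2.minAreaRect((q[:,:2]*1000).astype(np.float32))
        print(nm,len(q),'mean',q.mean(0).round(4),'rect',round(a/1000,4),round(b/1000,4),np.round(w,1),round(an,1))
b=load('side'); a=load('scene')
print('rider',at_z(b,350,243.4,.145), at_depth(b,350,243))
```

```text
scene
pan 1390 mean [0.558  0.1133 0.0515] rect 0.556 0.1113 [100.3  98.1] 42.7
Lbody 284 mean [0.4302 0.2332 0.0332] rect 0.4266 0.2293 [49.9 47.9] 42.0
Lknob 83 mean [0.4262 0.2305 0.0541] rect 0.4249 0.2293 [19.7 16.9] 57.4
M 107 mean [0.5322 0.3894 0.0452] rect 0.5308 0.3881 [19.  15.6] 25.0
S 67 mean [0.5566 0.2636 0.0385] rect 0.5558 0.2627 [14.8 12.7] 71.9
post 55 mean [ 0.589  -0.1748  0.1876] rect 0.5884 -0.1763 [22.2 16.7] 87.1
btn 69 mean [ 0.5958 -0.2363  0.1525] rect 0.5947 -0.2362 [21.8 27.3] 11.0
railtop 1480 mean [ 0.5864 -0.103   0.1411] rect 0.5825 -0.1286 [ 71.9 270.8] 6.1
beaker 366 mean [0.7232 0.2557 0.0849] rect 0.7239 0.2571 [69.4 66.4] 62.1
side
pan 733 mean [0.5549 0.1091 0.0495] rect 0.5554 0.1102 [98.1 99.2] 25.8
Lbody 154 mean [0.4222 0.2225 0.0311] rect 0.4235 0.2245 [48.2 48.6] 69.5
Lknob 31 mean [0.4242 0.2255 0.0523] rect 0.4245 0.2269 [15.6 18.7] 29.6
M 28 mean [0.5305 0.3864 0.0437] rect 0.5308 0.3891 [18.  13.2] 86.9
S 20 mean [0.5537 0.2597 0.0382] rect 0.5538 0.2617 [11.7 14.9] 5.5
post 54 mean [ 0.5862 -0.179   0.1871] rect 0.5869 -0.1783 [17.1 18.1] 7.3
btn 81 mean [ 0.5926 -0.2406  0.1513] rect 0.5931 -0.24 [24.1 21.9] 49.3
railtop 1949 mean [ 0.5798 -0.1347  0.1397] rect 0.5796 -0.1307 [ 70.7 265.6] 6.4
beaker 101 mean [0.7253 0.2578 0.0838] rect 0.7229 0.2554 [72.5 65.6] 76.6
rider [ 0.54378868 -0.10216032  0.145     ] [ 0.54365968 -0.10226138  0.14656092]
```

Run:
```python
from h import *
a=load('scene')
L=np.array([.425,.228])
for n,u,v in [('o1',418,293),('o2',458.7,358),('pink',475,316)]:
    d=at_z(a,u,v,.054)[:2]; e=d-L; print(n,d.round(3),'dist',np.hypot(*e).round(3),'ang',np.degrees(np.arctan2(e[1],e[0])).round(0))
s=r.read_state(); print(np.array([.425,.228])-s['ee_pos'][:2])
```

```text
o1 [0.391 0.135] dist 0.099 ang -110.0
o2 [0.437 0.317] dist 0.089 ang 82.0
pink [0.336 0.245] dist 0.091 ang 169.0
[ 0.24050773 -0.36881701]
```

Emit:
servo_tool(deltas="0.6 -0.92 0 0 0 0.3 0.45; 0.6 -0.92 0 0 0 0.3 0.45; 0.6 -0.92 0 0 0 0.3 0.45; 0.6 -0.92 0 0 0 0.3 0.45; 0.6 -0.92 0 0 0 0.3 0.45", newtons=20)

```text
time: 0.72
ee_pos: [0.3052, 0.4117, 0.2303]
eef_rot: [0.045, 0.999, -0.0, -0.0]
ft_force: [0.4, -0.2, 0.0]
width: 0.0502
```

Emit:
servo_tool(deltas="0.6 -0.92 0 0 0 0.3 0.45; 0.6 -0.92 0 0 0 0.3 0.45; 0.6 -0.92 0 0 0 0.3 0.45; 0.6 -0.92 0 0 0 0.3 0.45; 0.6 -0.92 0 0 0 0.3 0.45")

```text
time: 1.35
ee_pos: [0.425, 0.2277, 0.2304]
eef_rot: [-0.06, 0.998, -0.0, -0.0]
ft_force: [0.5, 0.8, 0.1]
width: 0.0477
```

Emit:
servo_tool(deltas="0 0 -0.5 0 0 0 0.45; 0 0 -0.5 0 0 0 0.45; 0 0 -0.5 0 0 0 0.45;0 0 0 0 0 0 0.45; 0 0 0 0 0 0 0.45")

```text
time: 1.98
ee_pos: [0.4248, 0.2293, 0.1712]
eef_rot: [-0.059, 0.998, 0.0, 0.0]
ft_force: [-0.0, -0.6, -0.0]
width: 0.0477
```

Run:
```python
from h import *
w=grab('wrist'); save(w,'w1.png'); print(-w['R'].T@w['t'],w['R'][2])
print(proj(w,[.425,.228,.054]),proj(w,[.425,.228,.0]))
```

```text
[0.34733977 0.21996958 0.32679949] [ 0.28327537  0.03420252 -0.95842853]
[311.72247728 239.08851141] [311.95953727 223.68116592]
```

View pics/w1.png

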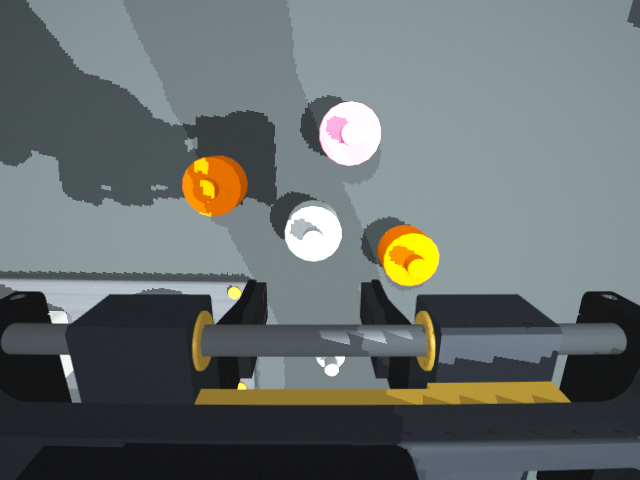

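The wrist view shows the white large weight at (313,232) with its knob at about (313,238), matching the prediction of (312,239). Descending.

Emit:
servo_tool(deltas="0 0 -0.8 0 0 0 0.45; 0 0 -0.8 0 0 0 0.45; 0 0 -0.8 0 0 0 0.45;0 0 -0.4 0 0 0 0.45; 0 0 -0.2 0 0 0 0.45")

```text
time: 2.65
ee_pos: [0.4248, 0.2293, 0.0506]
eef_rot: [-0.06, 0.998, 0.0, 0.0]
ft_force: [-0.2, -0.4, 0.6]
width: 0.0477
```

Emit:
servo_tool(deltas="0 0 -0.15 0 0 0 0.45; 0 0 0 0 0 0 0.45; 0 0 0 0 0 0 0.9; 0 0 0 0 0 0 0.9;0 0 0 0 0 0 0.9")

```text
time: 3.28
ee_pos: [0.4247, 0.2293, 0.0448]
eef_rot: [-0.059, 0.998, 0.0, 0.0]
ft_force: [0.6, 0.8, 1.2]
width: 0.0254
```

Emit:
servo_tool(deltas="0 0 0 0 0 0 0.95; 0 0 0 0 0 0 0.95; 0 0 0 0 0 0 0.95; 0 0 0.1 0 0 0 0.95; 0 0 0.2 0 0 0 0.95")

```text
time: 3.9
ee_pos: [0.4239, 0.2289, 0.0564]
eef_rot: [-0.06, 0.998, -0.0, -0.001]
ft_force: [1.2, 0.1, -4.3]
width: 0.0164
```

Emit:
servo_tool(deltas="0 0 0.5 0 0 0 0.95; 0 0 0.6 0 0 0 0.95; 0 0 0.6 0 0 0 0.95; 0 0 0.3 0 0 0 0.95; 0 0 0 0 0 0 0.95")

```text
time: 4.53
ee_pos: [0.4248, 0.2294, 0.1371]
eef_rot: [-0.06, 0.998, 0.0, 0.001]
ft_force: [-0.6, -0.3, -4.9]
width: 0.0159
```

Emit:
servo_tool(deltas="0.2 -0.18 0 0 0 0 0.95; 0.5 -0.45 0 0 0 0 0.95; 0.5 -0.45 0 0 0 0 0.95; 0.5 -0.45 0 0 0 0 0.95; 0.5 -0.45 0 0 0 0 0.95")

```text
time: 5.15
ee_pos: [0.5131, 0.1483, 0.1354]
eef_rot: [-0.059, 0.998, -0.001, -0.001]
ft_force: [-0.2, -0.3, -4.3]
width: 0.0162
```

Emit:
servo_tool(deltas="0.5 -0.45 0 0 0 0 0.95; 0.4 -0.35 0 0 0 0 0.95; 0.2 -0.17 0 0 0 0 0.95; 0 0 0 0 0 0 0.95; 0 0 0 0 0 0 0.95")

```text
time: 5.78
ee_pos: [0.5559, 0.1119, 0.1362]
eef_rot: [-0.06, 0.998, 0.0, -0.0]
ft_force: [-0.6, -0.9, -4.2]
width: 0.016
```

Run:
```python
from h import *
a=grab('scene');b=grab('side')
A=cv2.resize(a['color'][220:380,240:450],(400,305),interpolation=cv2.INTER_CUBIC);B=cv2.resize(b['color'][130:290,210:420],(400,305),interpolation=cv2.INTER_CUBIC)
cv2.imwrite('pics/p1.png',np.hstack([A,B])[...,::-1]); print(r.read_state()['ee_pos'])
```

```text
[0.55604416 0.11196678 0.13650621]
```

View pics/p1.png

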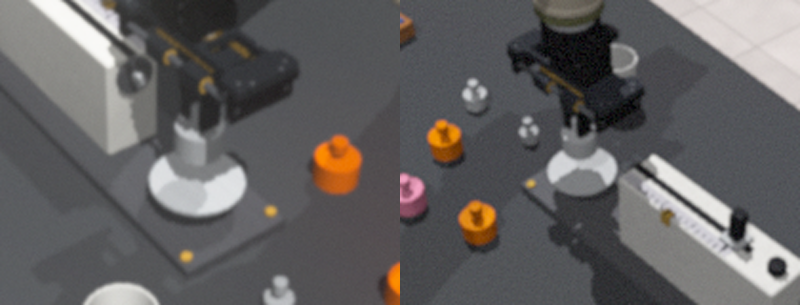

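Both views show the weight hanging upright over the pan centre at (195,180) left and (582,168) right. Lowering slowly.

Emit:
servo_tool(deltas="0 -0.03 -0.3 0 0 0 0.95; 0 0 -0.3 0 0 0 0.95; 0 0 -0.2 0 0 0 0.95; 0 0 -0.1 0 0 0 0.95; 0 0 -0.06 0 0 0 0.95")

```text
time: 6.5
ee_pos: [0.5566, 0.11, 0.098]
eef_rot: [-0.059, 0.998, 0.0, -0.0]
ft_force: [0.0, 0.3, -3.9]
width: 0.0164
```

Emit:
servo_tool(deltas="0 0 -0.05 0 0 0 0.95; 0 0 -0.05 0 0 0 0.95; 0 0 -0.04 0 0 0 0.95; 0 0 0 0 0 0 0.95; 0 0 0 0 0 0 0.95")

```text
time: 7.12
ee_pos: [0.5567, 0.1099, 0.0928]
eef_rot: [-0.06, 0.998, 0.0, 0.0]
ft_force: [0.5, 0.2, -3.5]
width: 0.0163
```

Emit:
servo_tool(deltas="0 0 -0.05 0 0 0 0.95; 0 0 -0.05 0 0 0 0.95; 0 0 0 0 0 0 0.95; 0 0 0 0 0 0 0.95; 0 0 0 0 0 0 0.95")

```text
time: 7.75
ee_pos: [0.5567, 0.1099, 0.0887]
eef_rot: [-0.059, 0.998, 0.0, 0.0]
ft_force: [0.5, -0.4, -1.1]
width: 0.016
```

Emit:
servo_tool(deltas="0 0 -0.03 0 0 0 0.95; 0 0 -0.02 0 0 0 0.95; 0 0 0 0 0 0 0.95; 0 0 0 0 0 0 0.95; 0 0 0 0 0 0 0.95")

```text
time: 8.38
ee_pos: [0.5567, 0.11, 0.0867]
eef_rot: [-0.06, 0.998, 0.0, 0.0]
ft_force: [1.2, -0.9, 0.1]
width: 0.0164
```

Emit:
servo_tool(deltas="0 0 0 0 0 0 0.79; 0 0 0 0 0 0 0.76; 0 0 0 0 0 0 0.7; 0 0 0 0 0 0 0.5; 0 0 0 0 0 0 0.5")

```text
time: 9.0
ee_pos: [0.5565, 0.11, 0.0866]
eef_rot: [-0.06, 0.998, 0.0, -0.0]
ft_force: [0.1, -0.4, -0.9]
width: 0.0378
```

Emit:
servo_tool(deltas="0 0 0.2 0 0 0 0.5; 0 0 0.5 0 0 0 0.5; 0 0 0.9 0 0 0 0.5; 0 0 0.9 0 0 0 0.5; 0 0 0.9 0 0 0 0.5")

```text
time: 9.62
ee_pos: [0.5565, 0.1098, 0.2244]
eef_rot: [-0.059, 0.998, 0.0, 0.0]
ft_force: [1.7, -0.1, -0.1]
width: 0.0438
```

Emit:
servo_tool(deltas="0 0 0.9 0 0 0 0.98; 0 0 0 0 0 0 0.98; 0 0 0 0 0 0 0.98; 0 0 0 0 0 0 0.98; 0 0 0 0 0 0 0.98")

```text
time: 10.25
ee_pos: [0.5562, 0.1099, 0.2578]
eef_rot: [-0.059, 0.998, -0.0, -0.001]
ft_force: [0.5, 0.7, -1.0]
width: 0.0047
```

```bash
cat > pc.py <<'E'
from h import *
def cloud(c):
    v,u=np.mgrid[0:480,0:640]; p=cv2.undistortPoints(np.stack([u,v],-1).reshape(-1,1,2).astype(float),c['camera_matrix'],c['dist'])[:,0]
    z=c['z_map'].reshape(-1,1); P=np.hstack([p,np.ones((len(p),1))])*z-c['t']
    return P@c['R']
def rect(c,cx,cy,rad,z0,z1):
    P=cloud(c); q=P[(np.hypot(P[:,0]-cx,P[:,1]-cy)<rad)&(P[:,2]>z0)&(P[:,2]<z1)]
    if len(q)<4: return None
    (a,b),w,an=cv2.minAreaRect((q[:,:2]*1000).astype(np.float32)); return len(q),q.mean(0).round(4),(round(a/1000,4),round(b/1000,4)),np.round(w,1)
E
python3 - <<'E'
from pc import *
for n in('scene','side'):
    c=grab(n); print(n,'knob',rect(c,.556,.111,.03,.085,.105),'body',rect(c,.556,.111,.03,.07,.08),'pan',rect(c,.556,.111,.07,.035,.052))
    save(c,n+'3.png',(250,240,430,370) if n=='scene' else (240,150,420,285),4)
print(r.read_state()['ee_pos'],r.read_state()['ft_force'])
E
```

```text
scene knob (88, array([0.5591, 0.1128, 0.0948]), (0.5569, 0.1095), array([22. , 15.7])) body (325, array([0.5608, 0.1147, 0.0753]), (0.5585, 0.1113), array([50.5, 49. ])) pan (901, array([0.564 , 0.1235, 0.0447]), (0.5592, 0.1157), array([90.3, 99. ]))
side knob (38, array([0.5555, 0.107 , 0.0942]), (0.5565, 0.1083), array([19.7, 13.7])) body (164, array([0.5539, 0.1045, 0.074 ]), (0.5548, 0.1078), array([48.9, 46.5])) pan (476, array([0.5482, 0.0994, 0.0422]), (0.5521, 0.1072), array([91.6, 97.5]))
[0.55639344 0.10991168 0.25812098] [-0.14549172 -0.18117281 -0.16184669]
```

View pics/scene3.png

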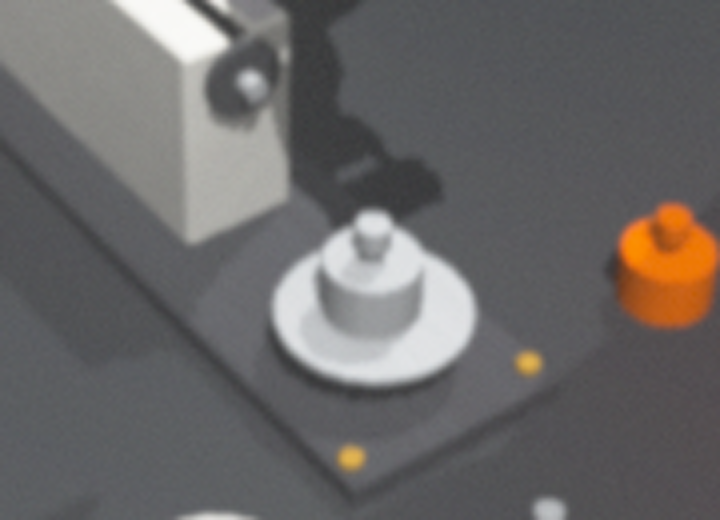

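The weight stands upright and centred within about 2 mm, and the pan has sunk about 7 mm. Next the button: (0.594, -0.239), top at 0.152.

Emit:
servo_tool(deltas="0.09 -0.87 0 0 0 0 0.98; 0.09 -0.87 0 0 0 0 0.98; 0.09 -0.87 0 0 0 0 0.98; 0.09 -0.87 0 0 0 0 0.98; 0.1 -0.87 0 0 0 0 1")

```text
time: 10.98
ee_pos: [0.5749, -0.0652, 0.2584]
eef_rot: [-0.06, 0.998, 0.0, -0.0]
ft_force: [1.4, -0.4, -1.1]
width: 0.0003
```

Emit:
servo_tool(deltas="0.1 -0.87 0 0 0 0 1; 0.1 -0.87 0 0 0 0 1; 0.1 -0.87 0 0 0 0 1; 0.1 -0.87 0 0 0 0 1; 0.08 -0.87 0 0 0 0 1")

```text
time: 11.6
ee_pos: [0.5943, -0.2391, 0.2583]
eef_rot: [-0.06, 0.998, 0.0, -0.0]
ft_force: [0.5, -0.3, -0.6]
width: 0.001
```

Emit:
servo_tool(deltas="0 0 -0.5 0 0 0 1; 0 0 -0.7 0 0 0 1; 0 0 -0.5 0 0 0 1; 0 0 -0.3 0 0 0 1; 0 0 0 0 0 0 1")

```text
time: 12.22
ee_pos: [0.594, -0.2378, 0.178]
eef_rot: [-0.06, 0.998, 0.0, -0.001]
ft_force: [0.6, -0.1, 0.4]
width: 0.0002
```

Tips are at 0.170, and need to reach about 0.143.

Emit:
servo_tool(deltas="0 0 -0.2 0 0 0 1; 0 0 -0.15 0 0 0 1; 0 0 -0.1 0 0 0 1; 0 0 -0.1 0 0 0 1; 0 0 0 0 0 0 1")

```text
time: 12.85
ee_pos: [0.5942, -0.238, 0.1564]
eef_rot: [-0.06, 0.998, 0.0, -0.0]
ft_force: [-0.8, 0.6, 0.8]
width: 0.0006
```

Emit:
servo_tool(deltas="0 0 -0.06 0 0 0 1; 0 0 -0.05 0 0 0 1; 0 0 0 0 0 0 1; 0 0 0 0 0 0 1; 0 0 0 0 0 0 1")

```text
time: 13.48
ee_pos: [0.5943, -0.2382, 0.1525]
eef_rot: [-0.059, 0.998, -0.0, 0.0]
ft_force: [-0.5, 1.1, 5.6]
width: 0.0004
```

Emit:
servo_tool(deltas="0 0 -0.05 0 0 0 1; 0 0 -0.04 0 0 0 1; 0 0 0 0 0 0 1; 0 0 0 0 0 0 1; 0 0 0 0 0 0 1")

```text
time: 14.1
ee_pos: [0.5944, -0.2382, 0.1522]
eef_rot: [-0.059, 0.998, 0.0, 0.001]
ft_force: [-11.6, 7.1, 31.2]
width: 0.0007
```

Bottomed firmly: z stayed at 0.1522 with 31 N. Backing off and going to the post.

Emit:
servo_tool(deltas="0 0 0.2 0 0 0 1; 0 0 0.6 0 0 0 1; 0 0 0.9 0 0 0 0.45; 0 0 0.2 0 0 0 0.45; 0 0 0 0 0 0 0.45")

```text
time: 14.72
ee_pos: [0.5942, -0.238, 0.2244]
eef_rot: [-0.06, 0.998, 0.0, 0.0]
ft_force: [0.2, 0.1, -0.5]
width: 0.0224
```

Run:
```python
from pc import *
b=grab('side'); a=grab('scene')
for c in (a,b): print('post',rect(c,.588,-.176,.02,.183,.193),'btn',rect(c,.594,-.239,.016,.141,.16))
print(r.read_state()['ee_pos'],r.read_state()['ft_force'])
cv2.imwrite('pics/s4.png',cv2.resize(b['color'][205:315,320:430],(600,600),interpolation=cv2.INTER_CUBIC)[...,::-1])
```

```text
post (55, array([ 0.5899, -0.1738,  0.1882]), (0.5896, -0.1768), array([22.8, 16.7])) btn (74, array([ 0.5952, -0.2367,  0.1444]), (0.5936, -0.2374), array([28.3, 25.9]))
post (54, array([ 0.586 , -0.1787,  0.1869]), (0.5873, -0.1779), array([17. , 17.9])) btn (77, array([ 0.5935, -0.2407,  0.1434]), (0.5946, -0.2413), array([24.6, 25.3]))
[ 0.59374387 -0.23773176  0.22322247] [ 1.10559044 -0.03900982 -0.66865188]
```

View pics/s4.png

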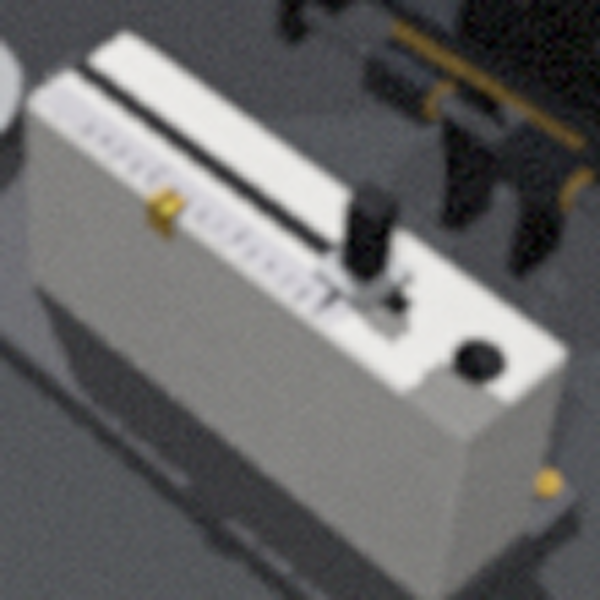

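Button is down (top at 0.144). In the crop the rider is at about (167,207), i.e. side (350.6,243), and the pointer tip is at (328,297). I'll compute the distance along the rail.

Run:
```python
from pc import *
b=load('side');a=load('scene')
th=np.radians(6.3); ex=np.array([np.cos(th),np.sin(th)]); ey=np.array([-np.sin(th),np.cos(th)])
post=np.array([.5877,-.1773])
f=lambda p:np.round([(p[:2]-post)@ex,(p[:2]-post)@ey],4)
s=110/600
for n,u,v,z in [('clip c',167,207,.145),('clip in',175,203,.145),('pointer',328,297,.142),('posttop',372,192,.188)]:
    print(n,f(at_z(b,320+u*s,205+v*s,z)))
for n in('side','scene'):
    c=load(n); P=cloud(c); col=c['color'].reshape(-1,3).astype(float)
    m=(col[:,0]>col[:,2]*1.6)&(col[:,0]>70)&(P[:,2]>.136)&(P[:,2]<.155)&(np.hypot(*(P[:,:2]-[.545,-.1]).T)<.04)
    q=P[m]; l=np.stack([(q[:,:2]-post)@ex,(q[:,:2]-post)@ey,q[:,2]],1)
    print(n,len(q),l.mean(0).round(4),l.min(0).round(4),l.max(0).round(4))
    for X in [post-.024*ex+.08*ey]: print(proj(c,[*X,.145]))
save(a,'a5.png',(230,185,330,265),8)
```

```text
clip c [-0.0334  0.0795]
clip in [-0.0293  0.0788]
pointer [-0.0185  0.0001]
posttop [0.0042 0.0016]
side 27 [-0.0332  0.083   0.1432] [-0.0381  0.0775  0.137 ] [-0.0257  0.0891  0.149 ]
[353.32320947 240.79747299]
scene 22 [-0.0311  0.0861  0.1466] [-0.0361  0.0792  0.142 ] [-0.0255  0.0923  0.1498]
[292.89385674 222.22446498]
```

Emit:
servo_tool(deltas="-0.04 0.3 0 0 0 0 0.45; -0.04 0.4 0 0 0 0 0.45; -0.04 0.5 0 0 0 0 0.45; -0.03 0.3 0 0 0 0 0.45; 0 0 0 0 0 0 0.45")

```text
time: 15.45
ee_pos: [0.5884, -0.1764, 0.2247]
eef_rot: [-0.061, 0.998, 0.0, 0.0]
ft_force: [0.7, -0.5, -0.6]
width: 0.0474
```

Emit:
servo_tool(deltas="0 0 -0.4 0 0 0 0.45; 0 0 -0.5 0 0 0 0.45; 0 0 -0.4 0 0 0 0.45; 0 0 -0.2 0 0 0 0.45; 0 0 0 0 0 0 0.45")

```text
time: 16.08
ee_pos: [0.5879, -0.1782, 0.164]
eef_rot: [-0.059, 0.998, 0.0, -0.0]
ft_force: [-0.1, -0.2, 0.6]
width: 0.048
```

Emit:
servo_tool(deltas="0 0 0 0 0 0 0.9; 0 0 0 0 0 0 0.9; 0 0 0 0 0 0 0.9; 0 0 0 0 0 0 0.95; 0 0 0 0 0 0 0.95", newtons=25)

```text
time: 16.7
ee_pos: [0.5882, -0.1765, 0.1648]
eef_rot: [-0.06, 0.998, 0.001, -0.0]
ft_force: [-1.4, 4.7, 3.9]
width: 0.0177
```

Emit:
servo_tool(deltas="-0.02 0.2 0 0 0 0 0.95; -0.04 0.4 0 0 0 0 0.95; -0.04 0.4 0 0 0 0 0.95; -0.04 0.4 0 0 0 0 0.95; 0 0 0 0 0 0 0.95")

```text
time: 17.32
ee_pos: [0.5821, -0.1203, 0.1648]
eef_rot: [-0.06, 0.998, 0.0, -0.0]
ft_force: [-2.6, -4.3, 2.8]
width: 0.0179
```

Emit:
servo_tool(deltas="-0.03 0.25 0 0 0 0 0.95; -0.02 0.2 0 0 0 0 0.95; -0.01 0.1 0 0 0 0 0.95; 0 0 0 0 0 0 0.95; 0 0 0 0 0 0 0.95")

```text
time: 17.95
ee_pos: [0.5799, -0.1002, 0.1647]
eef_rot: [-0.059, 0.998, 0.0, -0.0]
ft_force: [-3.6, -4.2, 4.5]
width: 0.0175
```

Run:
```python
from pc import *
b=grab('side'); a=grab('scene')
B=cv2.resize(b['color'][220:270,325:391],(792,600),interpolation=cv2.INTER_CUBIC)
A=a['color']
cv2.imwrite('pics/s6.png',B[...,::-1]);
w=grab('wrist'); X=[.5430,-.0965,.145]; print(proj(w,X),proj(a,X)); save(w,'w6.png'); print(r.read_state()['ee_pos'],r.read_state()['ft_force'])
```

```text
[329.05397459 223.47646733] [298.77366112 221.56573495]
[ 0.57994724 -0.10027717  0.16477408] [-1.78257665 -2.99188641  5.30765134]
```

View pics/s6.png

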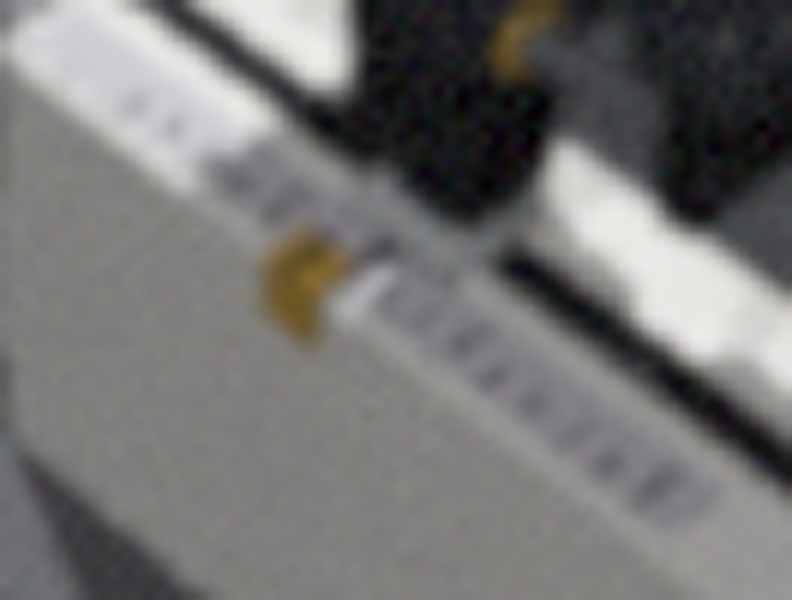

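The pointer is the dark mark at about (372,250), just short of the clip, whose inner edge is at about (330,255). Checking closer with the wrist camera.

Run:
```python
from h import *
w=load('wrist'); save(w,'w7.png',(270,175,390,265),6.6)
```

```text
(no output)
```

View pics/w7.png

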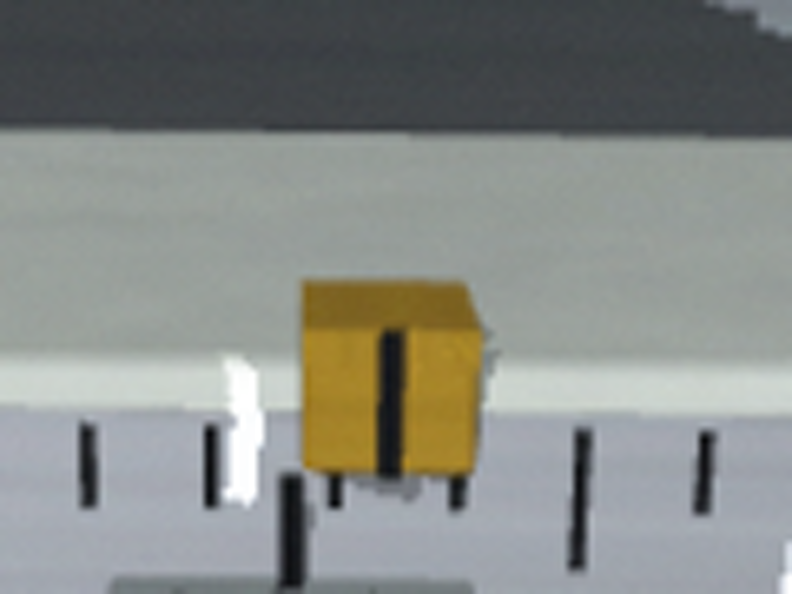

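The wrist crop is clear: pointer at x=292, rider line at x=389, and ticks 122 px per 10 mm (image right is +y). The gap is about 7.8 mm.

Run:
```python
from h import *
w=load('wrist'); ey=np.array([-.11,.994])
p=at_z(w,270+292/6.6,175+480/6.6,.142); m=at_z(w,270+389/6.6,175+472/6.6,.145)
print(p,m,(m-p)[:2]@ey)
```

```text
[ 0.55788521 -0.1024223   0.142     ] [ 0.55537201 -0.0949236   0.145     ] 0.007730156506171079
```

Emit:
servo_tool(deltas="-0.01 0.08 0 0 0 0 0.95; -0.01 0.08 0 0 0 0 0.95; 0 0.03 0 0 0 0 0.95; 0 0 0 0 0 0 0.95; 0 0 0 0 0 0 0.95")

```text
time: 18.73
ee_pos: [0.5791, -0.0927, 0.1647]
eef_rot: [-0.059, 0.998, 0.0, -0.0]
ft_force: [-3.9, -4.6, 5.4]
width: 0.018
```

Run:
```python
from pc import *
w=grab('wrist'); save(w,'w8.png',(270,175,390,265),6.6)
for n in('scene','side'):
    c=grab(n); print(n,'knob',rect(c,.556,.111,.03,.085,.105),'body',rect(c,.556,.111,.03,.07,.08))
s=r.read_state();print(s['time'],s['ee_pos'],s['ft_force'],s['width'])
```

```text
scene knob (88, array([0.5589, 0.1127, 0.0948]), (0.5572, 0.1111), array([21.3, 16.5])) body (324, array([0.5608, 0.1148, 0.0755]), (0.5588, 0.1113), array([49.6, 49.3]))
side knob (39, array([0.5549, 0.1067, 0.0935]), (0.5566, 0.109), array([20.5, 14. ])) body (154, array([0.5523, 0.1042, 0.0738]), (0.5541, 0.1068), array([45. , 50.4]))
18.875 [ 0.57914367 -0.09273667  0.1647575 ] [-2.12194635 -3.8604906   4.66483774] 0.01776254894648731
```

View pics/w8.png

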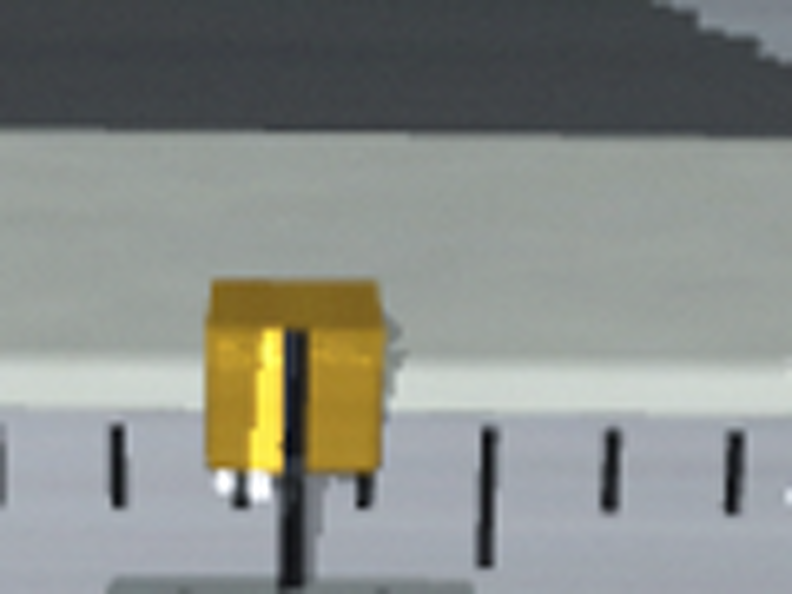

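The pointer (x=292) lines up with the rider line (x=294), the rider hasn't moved, and the weight still stands. Holding a moment, then handing in.

Emit:
servo_tool(deltas="0 0 0 0 0 0 0.95; 0 0 0 0 0 0 0.95; 0 0 0 0 0 0 0.95; 0 0 0 0 0 0 0.95; 0 0 0 0 0 0 0.95")

```text
time: 19.5
ee_pos: [0.5792, -0.0927, 0.1648]
eef_rot: [-0.059, 0.998, -0.0, -0.0]
ft_force: [-2.4, -3.5, 5.9]
width: 0.0182
```

```bash
python3 -c "
from h import *
s=r.read_state();print(s['time'],s['ee_pos'],s['width']);print(job.close_job())"
```

```text
19.5 [ 0.57916121 -0.09271035  0.16476335] 0.018175605419610736
the job is handed in; nothing more can be done
None
```

I set the large steel weight on the pan, pressed the lock button down, and pulled the arm out to the rider. I handed the job in at 19.5 s with the gripper still holding the arm; no verdict was reported.

- **Weight:** it stands upright and let go, about 2 mm from the pan's centre, with the pan sunk about 7 mm. The two fixed cameras differed by up to about 5 mm on its position, but their average is well within the 12 mm limit.
- **Button:** it bottomed out and stayed down; the depth images put its top at about 144 mm. The last press step read 31 N down (about 34 N in all) because the stop was stiff, so that was closer to the 40 N limit than I intended.
- **Arm:** the wrist picture shows the pointer within about 0.2 mm of the rider's line. The post is held at 18 mm opening with a 25 N grip set, at rest against about 4 N of spring.
- **Other things:** the rider was not touched. I kept clear of the smaller weights, beaker and tube rack, but did not measure them again at the end.

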